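# Close a stainless disc filter holder with its four T-handle screws in cross order

## Task

Close the stainless filter holder by tightening its four blue T-handles clockwise in cross order (one, the one opposite, then the other two), in two passes by feel: first nip each one up to about 0.15 N m, then, with all four nipped, go round again the same way to about 0.5 N m. Going past 0.7 N m crushes the seal. Leave the other things on the bench where they are and take your hand away at the end.

Things in the scene. Friction and masses are not known exactly. Their poses are not given: they have to be found in the camera images.
- knob_1: T-handle 1 of 4 (numbered round the ring): blue bar 84 mm long, 12 mm wide, its sides 22 to 38 mm above the origin, on a round hub 20 mm across; knob 3 is the one across the ring from it. Origin: on the screw's axis at the underside of its steel collar, 0 to 2 mm above the cover's top at the start. z up, on the turning axis; x along the bar (both ends alike). Clockwise from above tightens.
- knob_2: T-handle 2 of 4 (numbered round the ring): blue bar 84 mm long, 12 mm wide, its sides 22 to 38 mm above the origin, on a round hub 20 mm across; knob 4 is the one across the ring from it. Origin: on the screw's axis at the underside of its steel collar, 0 to 2 mm above the cover's top at the start. z up, on the turning axis; x along the bar (both ends alike). Clockwise from above tightens.
- knob_3: T-handle 3 of 4 (numbered round the ring): blue bar 84 mm long, 12 mm wide, its sides 22 to 38 mm above the origin, on a round hub 20 mm across; knob 1 is the one across the ring from it. Origin: on the screw's axis at the underside of its steel collar, 0 to 2 mm above the cover's top at the start. z up, on the turning axis; x along the bar (both ends alike). Clockwise from above tightens.
- knob_4: T-handle 4 of 4 (numbered round the ring): blue bar 84 mm long, 12 mm wide, its sides 22 to 38 mm above the origin, on a round hub 20 mm across; knob 2 is the one across the ring from it. Origin: on the screw's axis at the underside of its steel collar, 0 to 2 mm above the cover's top at the start. z up, on the turning axis; x along the bar (both ends alike). Clockwise from above tightens.
- cover: Round steel cover, 184 mm across, 14 mm thick, lying on its seal, its top face 90 mm above the bench; low white inlet cap in the middle (27 mm across, 9 mm above the top face). Origin: middle of its underside; z up. The four screws stand 72 mm from its middle, at 45, 135, 225 and 315 degrees from its x axis.
- holder: The filter holder, fixed to the bench on three legs; plate 184 mm across under the cover. Origin: its axis at bench height. Each T-handle has 0.1 to 1.1 rad of free turn (about 0.06 N m, different for each, to be felt), then its collar meets the cover and the torque climbs within a radian to over 0.5 N m. It sinks 1.9 mm a radian, stays where it is left, and can be pushed round by the side of an end or gripped.
- spray: Bystander: white bottle with a blue label, 64 mm across, 170 mm tall, standing. Origin: middle of its base.
- carton: Bystander: small cardboard carton, 110 x 80 x 55 mm. Origin: middle of its underside.
- filter_tin: Bystander: round white tub with a blue lid, 90 mm across, 50 mm tall. Origin: middle of its base.
- screwdriver: Bystander: screwdriver with a blue handle, lying flat. Origin: under its middle; x points to its tip.
There are look-alikes about, which are no part of the job. There is more than one size of the holder; the one meant has the size given above. Of the things that look like the cover, the smaller one is meant.

How it is judged (in metres and radians):
On the way, in this order (a step that is already met when the one before it is completed fails the run):
1. first pass: two opposite screws are nipped (each presses the cover with 7 to 45 N) while the other two are still loose (under 5 N) (((contact force between knob_1 and cover between 7 and 45 N and contact force between knob_3 and cover between 7 and 45 N and contact force between each of knob_2, knob_4 and cover below 5 N) or (contact force between knob_2 and cover between 7 and 45 N and contact force between knob_4 and cover between 7 and 45 N and contact force between each of knob_1, knob_3 and cover below 5 N))), for 0.2 s.
2. first pass done: all four screws are nipped (7 to 45 N each) (contact force between knob_1 and cover between 7 and 45 N and contact force between knob_2 and cover between 7 and 45 N and contact force between knob_3 and cover between 7 and 45 N and contact force between knob_4 and cover between 7 and 45 N), for 0.2 s.
3. second pass: two opposite screws are tight (over 48 N each) while the other two are only nipped (under 45 N) (((contact force between knob_1 and cover between 48 and 155 N and contact force between knob_3 and cover between 48 and 155 N and contact force between each of knob_2, knob_4 and cover below 45 N) or (contact force between knob_2 and cover between 48 and 155 N and contact force between knob_4 and cover between 48 and 155 N and contact force between each of knob_1, knob_3 and cover below 45 N))), for 0.2 s.
4. second pass done: all four screws are tight (over 45 N each) (contact force between each of knob_1, knob_2, knob_3, knob_4 and cover above 45 N), for 0.2 s.
At the end, for the whole second after the job is handed in: All four screws are at rest and press the cover with 45 to 155 N each (0.5 N m gives some 50 to 100 N), and the bottle, carton, tub and screwdriver are within 20 mm of where they began (all of step 4 and contact force between each of knob_1, knob_2, knob_3, knob_4 and cover below 155 N and angular speed of each of knob_1, knob_2, knob_3, knob_4 below 0.1 rad/s and distance of each of spray, carton, filter_tin, screwdriver from where it was at the start of the episode below 0.02 m); the robot touches nothing.
It fails at once if a screw was overtightened (over 155 N on the cover, well past 0.7 N m) (contact force between any of knob_1, knob_2, knob_3, knob_4 and cover above 155 N).
It fails at once if a bystander was moved by more than 20 mm (distance of any of spray, carton, filter_tin, screwdriver from where it was at the start of the episode above 0.02 m).
It also fails if it takes over 69 s, if anything falls off the work surface, if the arm or the gripper's body presses on something with over 40 N, if the wrist force passes 120 N, or if a joint passes its speed limit or range.

## Robot

A 6-joint arm with a two-finger parallel gripper is mounted at the origin on the work surface. World frame = base frame: x ahead of the robot, y to its left, z up, the work surface at z = 0. Lengths are in mm, angles in rad, forces in N, time in s.
With the tool pointing down it reaches from about 300 to 775 mm from the base axis. Payload 14.6 kg.
Tool frame: the origin (TCP) lies on the centre line of the jaws, within the pads' length; the fingertips stand 8 mm ahead of it and the grasp point (between the pads) lies 11 mm behind it; z points along the fingers, y is the direction in which the jaws open and shut (so a half turn about z gives the same grasp; the last joint's range is limited). The gripper opens to 94 mm and grips with 3 to 60 N. Pads are 16 mm wide; open, the fingers measure 119 mm over their backs; the gripper's body (75 mm by 177 mm) begins 78 mm behind the grasp point.
Start: joints at [-1.3, 0.3, 1.521, -0, 1.321, -0.067], TCP at [182.269, -518.91, 213.446] pointing down, gripper open.
Joint ranges: [-3.03, 3.03], [-0.79, 2.21], [0.23, 2.52], [-1.04, 4.18], [0, 3.07], [-2.55, 2.55]. Speed limits (rad/s): [2.22, 2.22, 2.57, 3.14, 3.14, 3.14].

## Interface

Orientations are given as [roll, pitch, yaw] about the fixed x, y, z axes, in that order (R = Rz(yaw) Ry(pitch) Rx(roll)).
In Python, from cell import read_state, cams, manip gives the robot as it stands.
- The arm moves only by the shell command python3 -m handwheel 'ROWS' [OPENING] [FORCE]. ROWS is JSON, a list of rows, each a list of 4 numbers: the shift along the tool's x, y, z in m, then the turn about the tool's z in degrees. In form: [[dx, dy, dz, turn], ...]. A call has 1 to 5 rows; each row is the pose to reach, as a shift and turn from the pose measured when the call began, along the tool's axes at that moment; what a row does not reach only later rows make up. A row lasts 1/8 s, in which the tool goes at most 62.5 mm and 10.7 degrees, less where a joint would pass 70% of its speed; a pose out of reach is approached as far as the arm can. A call with a gripper value outside its range is refused whole. OPENING is the closure, from 0 (fully open) to 1 (shut), set as the call begins (- or left out, the last holds). The fingers move at their own pace and stop on an object; FORCE is the grip in N (left out, the last holds). Time passes only in rows, so rows that repeat a pose let the fingers close. It gives the time, the measured TCP pose, the force and the opening at its end, in the units of the state.
- read_state(): the state, without advancing time (a new reading comes with each control period).
- cams.camera(name): name is "scene" or "top"; returns the picture (420x560x3 uint8, red, green, blue); there is no depth.
- cams.get_calibration(name): a dict with "vertical_fov" (degrees; the focal length in pixels is half the picture's height over the tangent of half this angle, whatever the lens; pixels are square), "cx", "cy" (the principal point, pixels), "dist_coeffs" ([k1, k2, p1, p2, k3] as OpenCV has them; the pictures are not rectified), "R" (3x3) and "t" (3): a world point X has camera coordinates R X + t. Camera axes: x right, y down, z forward; pixel columns grow to the right and rows downward; lengths in mm; the calibration is good to about 2 mm. A picture is of the moment at which its call begins. get_calibration takes no time and is no camera call.
- manip.sign_off(): hands the job in, once; it reports no verdict.
The state is a dict: "clock": time; "joints": joint angles; "qd": joint speeds; "effort": joint torques, N m; "eef_pos": TCP position; "eef_rot": TCP orientation; "wrist_force": force on the tool from outside, world axes, zero at the start; "moment": the same for the moment, N m; "finger_gap": finger opening in mm.
Only numpy, scipy, OpenCV 4.12 (cv2) and the standard library are available. Lean on these libraries where they do the work, as an engineer would, in place of code of your own. Each camera call takes 0.05 s, during which the arm holds its last target. There are 200 camera calls.

## Working session

There is one attempt and no reset: what is moved stays moved. The work goes in short steps, Python scripts to look and compute and a shell command to move; the robot and the scene stay as the last step left them, time stands still between calls to the robot, and variables do not carry over. Pictures are saved under pics/ and viewed, about 8 in all and at most 12, crops included, and the job is handed in when it is done.

```bash
mkdir -p pics; ls; python3 - <<'E'
from cell import read_state, cams
import cv2,json
for n in("scene","top"):
    im=cams.camera(n); cv2.imwrite(f"pics/{n}0.png",im[:,:,::-1]); print(n,cams.get_calibration(n))
print(read_state())
E
```

```text
pics
scene {'vertical_fov': 45.389858872347, 'cx': 274.9355194061108, 'cy': 206.61451114690806, 'dist_coeffs': array([0.03697512, 0.        , 0.        , 0.        , 0.        ]), 'R': array([[ 0.73947698,  0.67301609, -0.0149377 ],
       [ 0.36820045, -0.4229377 , -0.82798075],
       [-0.56356209,  0.60677264, -0.56055753]]), 't': array([-409.6260144 , -124.07384677, 1732.11728443])}
top {'vertical_fov': 52.40338139812654, 'cx': 278.20383641197253, 'cy': 214.69932642507405, 'dist_coeffs': array([-0.10836893,  0.        ,  0.        ,  0.        ,  0.        ]), 'R': array([[ 2.02146247e-02, -9.99795336e-01,  8.09277793e-04],
       [-9.98720605e-01, -2.02304088e-02, -4.63452706e-02],
       [ 4.63521574e-02,  1.28609844e-04, -9.98925153e-01]]), 't': array([ -22.01978969,  536.57819281, 1085.05723685])}
{'clock': 0.1, 'joints': array([-1.29959801e+00,  3.00374768e-01,  1.52149558e+00, -1.75806194e-05,
        1.32071484e+00, -6.66007950e-02]), 'qd': array([-0.00125638, -0.00151632, -0.00294452, -0.00172241,  0.00024262,
       -0.00065573]), 'effort': array([ 1.97873094e-03, -5.32644510e+01, -3.53286195e+01,  7.09493179e-02,
        2.34949740e-02, -8.28738712e-05]), 'eef_pos': array([ 182.20923953, -518.70569892,  212.97534007]), 'eef_rot': array([-3.14060118e+00, -4.90634566e-05,  3.37803445e-01]), 'wrist_force': array([-0.17551804, -0.37816963,  0.0700287 ]), 'moment': array([ 0.00475821,  0.04572118, -0.04707306]), 'finger_gap': 94.30922339871077}
```

View pics/top0.png

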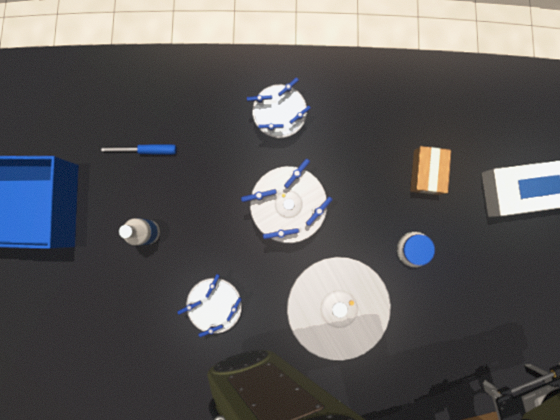

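View pics/scene0.png

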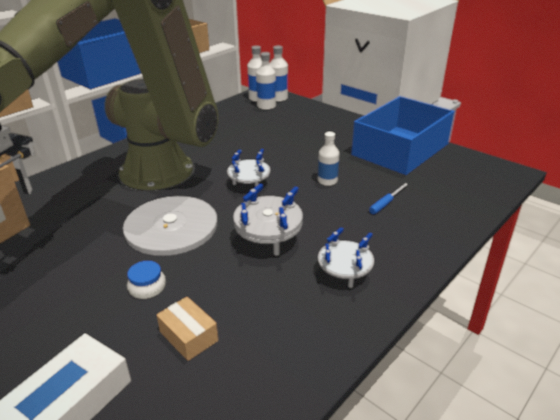

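Three holders show in the top view: (289,204), (280,111) and (214,306), plus a large loose disc at (339,308). At f≈427 px and about 1 m range, 184 mm is about 79 px, which fits only the middle holder at (289,204). Its disc is about 78 px, the other two about 55 px and the loose disc about 103 px.

```bash
cat > h.py <<'E'
import numpy as np, cv2
from cell import read_state, cams
def ray(n,px):
    c=cams.get_calibration(n); f=210/np.tan(np.radians(c["vertical_fov"]/2))
    K=np.array([[f,0,c["cx"]],[0,f,c["cy"]],[0,0,1]])
    u=cv2.undistortPoints(np.array(px,float).reshape(-1,1,2),K,c["dist_coeffs"]).reshape(-1,2)
    R=np.array(c["R"]);d=np.c_[u,np.ones(len(u))]@R
    return -R.T@c["t"],d
def onplane(n,px,z):
    o,d=ray(n,px); return o+d*((z-o[2])/d[:,2])[:,None]
def bars(im,box=(235,150,345,255),z=129):
    x0,y0,x1,y1=box
    hsv=cv2.cvtColor(im,cv2.COLOR_RGB2HSV)
    m=cv2.inRange(hsv,(105,110,50),(130,255,255)); k=np.zeros_like(m); k[y0:y1,x0:x1]=m[y0:y1,x0:x1]
    out=[]
    for c in cv2.findContours(k,cv2.RETR_EXTERNAL,cv2.CHAIN_APPROX_NONE)[0]:
        if cv2.contourArea(c)<60: continue
        q=np.zeros_like(k); cv2.drawContours(q,[c],-1,255,-1)
        ys,xs=np.nonzero(q&k); P=onplane("top",np.c_[xs,ys],z)[:,:2]
        r=cv2.minAreaRect(P.astype(np.float32)); mu=P.mean(0)
        w,v=np.linalg.eigh(np.cov((P-mu).T)); a=np.degrees(np.arctan2(v[1,1],v[0,1]))
        out.append((np.array(r[0]),mu,a%180,r[1],(xs.mean(),ys.mean())))
    return out
E
python3 - <<'E'
from h import *
im=cv2.imread("pics/top0.png")[:,:,::-1].copy()
for b in bars(im): print([np.round(q,1) for q in b])
hsv=cv2.cvtColor(im,cv2.COLOR_RGB2HSV)
m=cv2.inRange(hsv,(0,0,110),(180,80,255)); k=np.zeros_like(m); k[150:255,235:345]=m[150:255,235:345]
c=max(cv2.findContours(k,0,1)[0],key=cv2.contourArea); h=cv2.convexHull(c)
P=onplane("top",h.reshape(-1,2),90)[:,:2]; print(cv2.minEnclosingCircle(P.astype(np.float32)),cv2.fitEllipse(P.astype(np.float32)))
cv2.imwrite("pics/crop.png",cv2.resize(im[140:265,225:355,::-1],None,fx=4.6,fy=4.6,interpolation=cv2.INTER_CUBIC))
E
```

```text
[array([573.7,  36. ]), array([574.2,  39.8]), np.float64(104.1), array([14.5, 80.9]), array([256.4, 195.7])]
((560.094970703125, -34.68218994140625), 93.36255645751953) ((559.9766845703125, -34.71258544921875), (185.13328552246094, 186.00682067871094), 157.3475341796875)
```

View pics/crop.png

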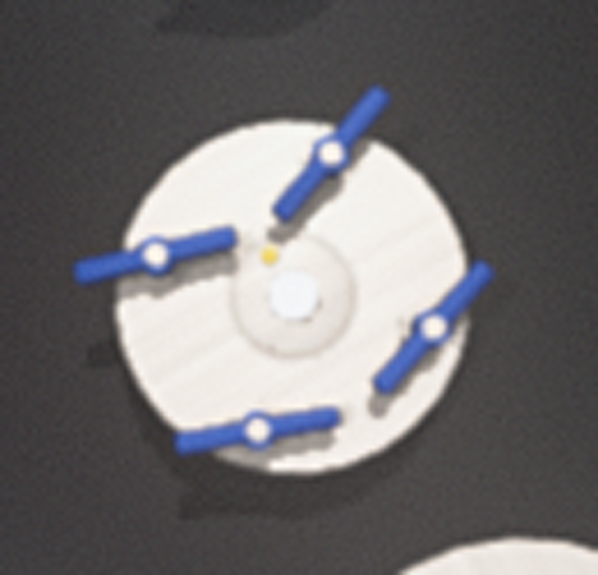

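The crop confirms the middle holder: the cover fits as 185 mm across. Its four bars have white hub caps at crop pixels (332,153), (156,254), (258,429) and (433,327). Next I measure the axes from the caps and the angles from the blue pixels.

```bash
cat >> h.py <<'E'
CAPS=np.array([[332,153],[156,254],[258,429],[433,327]])/4.6+[225,140]-0.4
def meas(im,z=129):
    C=onplane("top",CAPS,z+1)[:,:2]
    hsv=cv2.cvtColor(im,cv2.COLOR_RGB2HSV)
    m=cv2.inRange(hsv,(105,110,60),(130,255,255)); ys,xs=np.nonzero(m); P=onplane("top",np.c_[xs,ys],z)[:,:2]
    res=[]
    for c in C:
        Q=P[np.linalg.norm(P-c,axis=1)<46]; mu=Q.mean(0)
        w,v=np.linalg.eigh(np.cov((Q-mu).T)); r=cv2.minAreaRect(Q.astype(np.float32))
        res.append((c,mu,np.array(r[0]),np.degrees(np.arctan2(v[1,1],v[0,1]))%180,r[1],len(Q)))
    return res
E
python3 - <<'E'
from h import *
im=cv2.imread("pics/top0.png")[:,:,::-1].copy()
R=meas(im)
for r in R: print([np.round(q,1) for q in r])
C=np.array([r[0] for r in R]); o=C.mean(0); d=C-o; print("centre",o, np.linalg.norm(d,axis=1), np.degrees(np.arctan2(d[:,1],d[:,0])))
E
```

```text
[array([629. , -52.1]), array([631.7, -53.9]), array([628.8, -53. ]), np.float64(142.0), array([13.2, 80.1]), np.int64(129)]
[array([576.3,  35.1]), array([574.2,  39.8]), array([573.7,  36. ]), np.float64(104.1), array([14.5, 80.9]), np.int64(138)]
[array([489.9, -17.7]), array([488.6, -14.1]), array([488.3, -16.4]), np.float64(101.3), array([10.4, 79.9]), np.int64(116)]
[array([ 542.6, -104.2]), array([ 543.7, -105.7]), array([ 543.1, -103.8]), np.float64(139.6), array([13. , 81.7]), np.int64(120)]
centre [559.4705542  -34.72275684] [71.70556301 71.80670001 71.60973014 71.46096007] [ -14.02281863   76.40455192  166.25329334 -103.67088547]
```

```bash
cat >> h.py <<'E'
AX=dict(A=(629.6,-51.9),B=(576.9,35.2),C=(489.8,-17.5),D=(542.5,-104.6))
SG=dict(A=-1,B=1,C=1,D=-1); RR=30
def goto(k,bar,z,off=RR):
    """row (m, deg) from the present pose to straddling bar of knob k, bar angle in deg (tool x = bar)"""
    s=read_state(); p=s["eef_pos"]; y=s["eef_rot"][2]; b=np.radians(bar)
    t=np.array(AX[k])+SG[k]*off*np.array([np.cos(b),np.sin(b)]); d=t-p[:2]
    tn=-(bar-np.degrees(y)); tn=(tn+180)%360-180
    print("row",np.round([(d[0]*np.cos(y)+d[1]*np.sin(y))/1e3,(d[0]*np.sin(y)-d[1]*np.cos(y))/1e3,(p[2]-z)/1e3],4),round(tn,1),"clock",s["clock"],"gap",round(s["finger_gap"],1),"q6",round(s["joints"][5],2))
def torque(k):
    s=read_state(); f=s["wrist_force"]; r=(s["eef_pos"][:2]-AX[k])/1e3
    print("T %.3f Mz %.3f F %s r %s p %s yaw %.1f gap %.1f t %.2f"%(s["moment"][2]+r[0]*f[1]-r[1]*f[0],s["moment"][2],np.round(f,1),np.round(np.linalg.norm(r)*1e3,1),np.round(s["eef_pos"],1),np.degrees(s["eef_rot"][2]),s["finger_gap"],s["clock"]))
E
python3 -c "
from h import *
goto('A',142,190)"
python3 -m handwheel '[[0.593,-0.267,0,-122.6],[0.593,-0.267,0,-122.6],[0.593,-0.267,0,-122.6],[0.593,-0.267,0,-122.6],[0.593,-0.267,0,-122.6]]' 0.6 30
python3 -c "
from h import *
goto('A',142,190)"
```

```text
row [ 0.593  -0.2669  0.023 ] -122.6 clock 0.1 gap 94.3 q6 -0.07
clock: 0.72
eef_pos: [409.6, -301.7, 213.3]
eef_rot: [-3.141, -0.001, 1.281]
wrist_force: [0.4, -1.6, 0.4]
finger_gap: 47.5
row [0.2912 0.1675 0.0233] -68.6 clock 0.725 gap 47.5 q6 -0.42
```

```bash

python3 -m handwheel '[[0.291,0.1675,0.023,-68.6],[0.291,0.1675,0.023,-68.6],[0.291,0.1675,0.023,-68.6],[0.291,0.1675,0.023,-68.6],[0.291,0.1675,0.023,-68.6]]' 
python3 -c "
from h import *
goto('A',142,160)"
```

```text
clock: 1.35
eef_pos: [635.6, -86.8, 191.8]
eef_rot: [3.141, -0.001, 2.219]
wrist_force: [0.3, -1.4, -0.2]
finger_gap: 37.8
row [0.0024 0.024  0.0318] -14.9 clock 1.35 gap 37.8 q6 -0.84
```

```bash

python3 -m handwheel '[[0.0024,0.024,0.032,-14.9],[0.0024,0.024,0.032,-14.9],[0.0024,0.024,0.032,-14.9]]' 
python3 - <<'E'
from h import *
goto('A',142,110); torque('A'); torque('A')
im=cams.camera("scene"); cv2.imwrite("pics/s1.png",cv2.resize(im[150:280,200:330,::-1],None,fx=4.5,fy=4.5,interpolation=cv2.INTER_CUBIC))
torque('A')
E
```

```text
clock: 1.72
eef_pos: [653.2, -70.1, 159.1]
eef_rot: [-3.141, -0.002, 2.479]
wrist_force: [-1.4, -0.4, 0.0]
finger_gap: 37.3
row [-0.0002 -0.0001  0.0491] 0.0 clock 1.725 gap 37.3 q6 -1.07
T -0.083 Mz -0.049 F [-1.4 -0.4  0. ] r 29.8 p [653.2 -70.1 159.1] yaw 142.0 gap 37.3 t 1.73
T -0.083 Mz -0.049 F [-1.4 -0.4  0. ] r 29.8 p [653.2 -70.1 159.1] yaw 142.0 gap 37.3 t 1.73
T -0.049 Mz -0.032 F [ 0.9 -1.4 -0.4] r 30.0 p [653.2 -70.5 159.7] yaw 141.9 gap 37.4 t 1.77
```

View pics/s1.png

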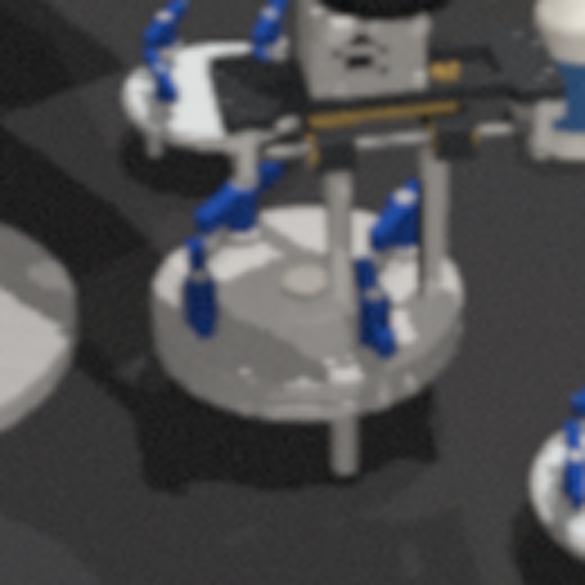

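```bash

python3 -m handwheel '[[0,0,0.025,0],[0,0,0.049,0],[0,0,0.049,0]]'
python3 -c "
from h import *
torque('A')"
python3 -m handwheel '[[0,0,0,0],[0,0,0,0],[0,0,0,0],[0,0,0,0]]' 1 25
python3 - <<'E'
from h import *
torque('A')
for i in range(3): cams.camera("top"); torque('A')
E
```

```text
clock: 2.15
eef_pos: [652.4, -70.7, 109.6]
eef_rot: [-3.141, -0.003, 2.475]
wrist_force: [-0.1, 0.6, 0.1]
finger_gap: 37.8
T 0.007 Mz -0.005 F [-0.1  0.6  0.1] r 29.6 p [652.4 -70.7 109.6] yaw 141.8 gap 37.8 t 2.15
clock: 2.65
eef_pos: [652.8, -70.7, 110.4]
eef_rot: [-3.141, -0.002, 2.475]
wrist_force: [1.4, 0.4, 3.2]
finger_gap: 11.9
T -0.138 Mz -0.174 F [1.4 0.4 3.2] r 29.9 p [652.8 -70.7 110.4] yaw 141.8 gap 11.9 t 2.65
T -0.072 Mz -0.130 F [2.  0.9 4.5] r 29.9 p [652.8 -70.7 110.3] yaw 141.8 gap 12.1 t 2.70
T -0.102 Mz -0.138 F [1.2 0.6 4.7] r 29.9 p [652.8 -70.7 110.3] yaw 141.8 gap 11.7 t 2.75
T -0.128 Mz -0.185 F [2.2 0.7 5.7] r 29.9 p [652.8 -70.7 110.3] yaw 141.8 gap 11.8 t 2.80
```

```bash
cat >> h.py <<'E'
def avg(k,n=3):
    v=[]
    for i in range(n):
        if i: cams.camera("top")
        s=read_state(); f=s["wrist_force"]; r=(s["eef_pos"][:2]-AX[k])/1e3; v.append([s["moment"][2]+r[0]*f[1]-r[1]*f[0],s["moment"][2],*f])
    v=np.array(v); m=v.mean(0)
    print("T %.3f±%.3f Mz %.3f F %s r %.1f z %.1f yaw %.1f gap %.1f t %.2f q6 %.2f"%(m[0],v[:,0].std(),m[1],np.round(m[2:],1),np.linalg.norm(r)*1e3,s["eef_pos"][2],np.degrees(s["eef_rot"][2]),s["finger_gap"],s["clock"],s["joints"][5]))
E
python3 -m handwheel '[[0.0001,-0.0026,0.0002,5],[0.0005,-0.0052,0.0003,10],[0.0005,-0.0052,0.0003,10]]'
python3 -c "
from h import *
avg('A')"
python3 -m handwheel '[[0.0001,-0.0026,0.0002,5],[0.0005,-0.0052,0.0003,10],[0.0005,-0.0052,0.0003,10]]'
python3 -c "
from h import *
avg('A')"
```

```text
clock: 3.18
eef_pos: [649.1, -74.6, 110.0]
eef_rot: [-3.141, -0.002, 2.301]
wrist_force: [1.3, -0.5, 2.6]
finger_gap: 11.5
T -0.067±0.035 Mz -0.081 F [0.5 0.1 2.5] r 29.9 z 110.0 yaw 131.9 gap 11.7 t 3.27 q6 -0.90
clock: 3.65
eef_pos: [644.9, -77.7, 109.7]
eef_rot: [-3.14, -0.002, 2.129]
wrist_force: [-0.3, 0.2, 2.4]
finger_gap: 11.5
T -0.076±0.024 Mz -0.047 F [-0.8 -0.5  2.7] r 30.0 z 109.7 yaw 122.1 gap 11.7 t 3.75 q6 -0.74
```

```bash

for i in 1; do python3 -m handwheel '[[0.0001,-0.0026,0.0002,5],[0.0005,-0.0052,0.0003,10],[0.0005,-0.0052,0.0003,10]]' >/dev/null; python3 -c "
from h import *
avg('A')"; done
python3 -m handwheel '[[0.0001,-0.0026,0.0002,5],[0.0005,-0.0052,0.0003,10],[0.0005,-0.0052,0.0003,10]]' > /dev/null
python3 -c "
from h import *
avg('A')"
```

```text
T -0.046±0.018 Mz 0.043 F [-2.4 -1.8  4.5] r 30.1 z 109.5 yaw 112.2 gap 12.1 t 4.22 q6 -0.57
T 0.025±0.014 Mz 0.134 F [-3.3 -1.9  5.8] r 30.3 z 109.4 yaw 102.4 gap 11.7 t 4.70 q6 -0.40
```

```bash

python3 -m handwheel '[[0,0,0,0],[0,0,0,0]]' 0.78 
python3 -c "
from h import *
avg('A',5)"
python3 -m handwheel '[[0,0,0,0],[0,0,0,0]]' 1 25
python3 -c "
from h import *
avg('A',4)"
```

```text
clock: 4.95
eef_pos: [635.2, -81.5, 109.1]
eef_rot: [-3.139, -0.001, 1.788]
wrist_force: [1.0, -0.6, 1.5]
finger_gap: 20.2
T -0.003±0.031 Mz -0.011 F [ 0.3 -0.3  0.1] r 30.3 z 109.3 yaw 102.4 gap 20.8 t 5.15 q6 -0.40
clock: 5.4
eef_pos: [635.2, -81.6, 109.2]
eef_rot: [-3.139, -0.001, 1.788]
wrist_force: [-1.9, -0.3, 0.1]
finger_gap: 11.3
T 0.014±0.027 Mz 0.035 F [-0.7 -0.2 -0.5] r 30.2 z 109.2 yaw 102.4 gap 11.7 t 5.55 q6 -0.40
```

```bash

python3 -m handwheel '[[0,-0.001,0.0001,2],[0.0001,-0.0021,0.0001,4],[0.0002,-0.0031,0.0002,6],[0.0003,-0.0042,0.0003,8]]' > /dev/null
python3 -c "
from h import *
avg('A',3)"
python3 -m handwheel '[[0,-0.001,0.0001,2],[0.0001,-0.0021,0.0001,4],[0.0002,-0.0031,0.0002,6],[0.0003,-0.0042,0.0003,8]]' > /dev/null
python3 -c "
from h import *
avg('A',3)"
```

```text
T 0.241±0.029 Mz 0.224 F [ 0.6 -0.3  1.6] r 30.4 z 109.1 yaw 94.3 gap 12.0 t 6.15 q6 -0.26
T 0.376±0.058 Mz 0.362 F [ 0.4 -1.   3.4] r 30.6 z 109.0 yaw 86.2 gap 11.7 t 6.75 q6 -0.12
```

```bash

python3 -m handwheel '[[0.0001,0.0026,-0.0002,-5],[0.0004,0.0047,-0.0003,-9],[0.0004,0.0047,-0.0003,-9]]' > /dev/null
python3 -c "
from h import *
avg('A',2)"
python3 -m handwheel '[[0,-0.0005,0,1],[0,-0.001,0,2]]' > /dev/null
python3 -c "
from h import *
avg('A',3)"
```

```text
T -0.051±0.025 Mz -0.016 F [-1.1 -0.6  1.8] r 30.4 z 109.1 yaw 95.2 gap 11.7 t 7.17 q6 -0.28
T 0.310±0.030 Mz 0.270 F [ 1.3 -0.3  0.7] r 30.4 z 109.1 yaw 93.1 gap 11.9 t 7.53 q6 -0.24
```

```bash

python3 -m handwheel '[[0,0.001,-0.0001,-2],[0.0001,0.0021,-0.0002,-4],[0.0001,0.0021,-0.0002,-4]]' > /dev/null
python3 -c "
from h import *
avg('A',1)"
python3 -m handwheel '[[0,0,0,0],[0,0,0,0],[0,0,-0.035,0],[0,0,-0.07,0]]' 0.6 > /dev/null
python3 -c "
from h import *
goto('C',101.3,180)"
```

```text
T -0.148±0.000 Mz -0.063 F [-2.9  0.7  1.5] r 30.3 z 109.1 yaw 97.1 gap 11.4 t 7.90 q6 -0.31
row [ 0.1116 -0.1356 -0.0002] -4.2 clock 8.4 gap 37.5 q6 -0.31
```

```bash

python3 -m handwheel '[[0.1116,-0.1356,0,-4.2],[0.1116,-0.1356,0,-4.2],[0.1116,-0.1356,0,-4.2],[0.1116,-0.1356,0,-4.2]]' > /dev/null
python3 - <<'E'
from h import *
goto('C',101.3,110)
im=cams.camera("top")
for r in meas(im): print([np.round(q,1) for q in r])
cv2.imwrite("pics/t1.png",cv2.resize(im[140:265,225:355,::-1],None,fx=4.6,fy=4.6,interpolation=cv2.INTER_CUBIC))
E
```

```text
row [-0.0016  0.0013  0.071 ] 0.1 clock 8.9 gap 37.4 q6 -0.25
[array([629. , -52.1]), array([628.7, -54.9]), array([626.8, -53. ]), np.float64(98.2), array([14.8, 79.9]), np.int64(134)]
[array([576.3,  35.1]), array([nan, nan]), array([0., 0.]), np.float64(nan), array([0., 0.]), np.int64(0)]
[array([489.9, -17.7]), array([nan, nan]), array([0., 0.]), np.float64(nan), array([0., 0.]), np.int64(0)]
[array([ 542.6, -104.2]), array([ 544.4, -106.4]), array([ 543.1, -103.8]), np.float64(139.4), array([13. , 81.7]), np.int64(120)]h.py:31: RuntimeWarning: Mean of empty slice.
  Q=P[np.linalg.norm(P-c,axis=1)<46]; mu=Q.mean(0)
  ret = um.true_divide(
  avg = a.mean(axis, **keepdims_kw)
h.py:32: RuntimeWarning: Degrees of freedom <= 0 for slice
  w,v=np.linalg.eigh(np.cov((Q-mu).T)); r=cv2.minAreaRect(Q.astype(np.float32))
  c *= np.true_divide(1, fact)
  c *= np.true_divide(1, fact)
```

```bash
cat > g.py <<'E'
import sys; from h import *
# g.py knob limit: print the felt torque; fail if at or above the limit
k,l=sys.argv[1],float(sys.argv[2]); v=[]
for i in range(3):
    if i: cams.camera("top")
    s=read_state(); f=s["wrist_force"]; r=(s["eef_pos"][:2]-AX[k])/1e3; v.append(s["moment"][2]+r[0]*f[1]-r[1]*f[0])
print("T %.3f"%np.mean(v),np.round(v,2),"F",np.round(f,1),"r %.1f z %.1f yaw %.1f gap %.1f t %.2f"%(np.linalg.norm(r)*1e3,s["eef_pos"][2],np.degrees(s["eef_rot"][2]),s["finger_gap"],s["clock"]))
sys.exit(np.mean(v)>=l)
E
python3 -m handwheel '[[-0.0016,0.0013,0.035,0],[-0.0016,0.0013,0.071,0],[-0.0016,0.0013,0.071,0]]' > /dev/null
python3 -m handwheel '[[0,0,0,0],[0,0,0,0],[0,0,0,0]]' 1 25 >/dev/null
python3 g.py C 0.13 &&
python3 -m handwheel '[[0,0.001,0.0001,2],[-0.0001,0.0021,0.0001,4],[-0.0002,0.0031,0.0002,6],[-0.0003,0.0042,0.0003,8]]' > /dev/null &&
python3 g.py C 0.13 &&
python3 -m handwheel '[[0,0.001,0.0001,2],[-0.0001,0.0021,0.0001,4],[-0.0002,0.0031,0.0002,6]]' > /dev/null &&
python3 g.py C 0.13
```

```text
T -0.087 [-0.04 -0.12 -0.11] F [-4.7  0.2  6.8] r 28.6 z 109.1 yaw 101.4 gap 12.3 t 9.80False
```

```bash
sed -i 's/sys.exit(np.mean(v)>=l)/sys.exit(int(np.mean(v)>=l))/' g.py
python3 -m handwheel '[[0,0.001,0.0001,2],[-0.0001,0.0021,0.0001,4],[-0.0002,0.0031,0.0002,6],[-0.0003,0.0042,0.0003,8]]' > /dev/null &&
python3 g.py C 0.13 &&
python3 -m handwheel '[[0,0.001,0.0001,2],[-0.0001,0.0021,0.0001,4],[-0.0002,0.0031,0.0002,6]]' > /dev/null &&
python3 g.py C 0.13 &&
python3 -m handwheel '[[0,0.001,0.0001,2],[-0.0001,0.0021,0.0001,4],[-0.0002,0.0031,0.0002,6]]' > /dev/null &&
python3 g.py C 0.13
```

```text
T 0.019 [ 0.07  0.03 -0.04] F [-5.6 -2.1  2.1] r 28.6 z 108.9 yaw 93.3 gap 12.2 t 10.40
T 0.022 [0.01 0.02 0.04] F [-6.  -1.8  1.7] r 28.5 z 108.7 yaw 87.2 gap 12.0 t 10.88
T 0.011 [ 0.06 -0.01 -0.02] F [-5.1 -0.8  1.2] r 28.4 z 108.4 yaw 81.0 gap 11.8 t 11.35
```

```bash

python3 -m handwheel '[[-0.0001,0.0015,0.0001,3],[-0.0002,0.003,0.0002,6],[-0.0003,0.0042,0.0003,8]]' > /dev/null &&
python3 g.py C 0.13 &&
python3 -m handwheel '[[-0.0001,0.0015,0.0001,3],[-0.0002,0.003,0.0002,6],[-0.0003,0.0042,0.0003,8]]' > /dev/null &&
python3 g.py C 0.13 &&
python3 -m handwheel '[[-0.0001,0.0015,0.0001,3],[-0.0002,0.003,0.0002,6],[-0.0003,0.0042,0.0003,8]]' > /dev/null &&
python3 g.py C 0.13 &&
python3 -m handwheel '[[-0.0001,0.0015,0.0001,3],[-0.0002,0.003,0.0002,6],[-0.0003,0.0042,0.0003,8]]' > /dev/null &&
python3 g.py C 0.13
```

```text
T -0.021 [-0.02 -0.04 -0.01] F [-4.8 -2.   1.6] r 28.3 z 108.1 yaw 72.9 gap 12.1 t 11.82
T 0.009 [ 0.06 -0.01 -0.02] F [-5.4 -1.1  2.4] r 28.2 z 107.8 yaw 64.8 gap 12.2 t 12.30
T 0.110 [0.13 0.11 0.09] F [-7.4 -0.4  5.2] r 28.1 z 107.6 yaw 56.7 gap 12.1 t 12.78
T 0.146 [0.17 0.1  0.17] F [-9.1  0.3  5.6] r 28.0 z 107.4 yaw 48.6 gap 11.9 t 13.25
```

```bash

python3 -m handwheel '[[0,0.001,0.0001,2],[-0.0001,0.0021,0.0001,4]]' > /dev/null 
python3 g.py C 0.19 &&
python3 -m handwheel '[[0,0.001,0.0001,2],[0,0.0016,0.0001,3]]' > /dev/null && python3 g.py C 0.19
```

```text
T 0.178 [0.18 0.18 0.17] F [-8.   1.1  4.8] r 27.7 z 107.5 yaw 44.5 gap 12.2 t 13.60
T 0.193 [0.2  0.19 0.19] F [-7.9  0.4  4.4] r 27.5 z 107.5 yaw 41.4 gap 11.6 t 13.95
```

```bash

python3 -m handwheel '[[0,0,0,0],[0,0,0,0],[0,0,-0.035,0],[0,0,-0.07,0]]' 0.6 > /dev/null
python3 -c "
from h import *
goto('B',104,178)"
```

```text
row [ 0.0856 -0.0088  0.0003] -62.6 clock 14.45 gap 37.7 q6 0.78
```

```bash

python3 -m handwheel '[[0.0856,-0.0088,0,-62.6],[0.0856,-0.0088,0,-62.6],[0.0856,-0.0088,0,-62.6],[0.0856,-0.0088,0,-62.6],[0.0856,-0.0088,0,-62.6]]' > /dev/null
python3 -m handwheel '[[0,0,0,-10],[0,0,0,-10]]' > /dev/null
python3 - <<'E' 2>/dev/null
from h import *
im=cams.camera("top")
for r in meas(im): print([np.round(q,1) for q in r])
goto('B',104,110)
E
```

```text
[array([629. , -52.1]), array([628.7, -54.7]), array([626.8, -53. ]), np.float64(98.1), array([14.3, 79.9]), np.int64(132)]
[array([576.3,  35.1]), array([583.9,   3.6]), array([584.2,   3.6]), np.float64(115.2), array([ 8.1, 13.1]), np.int64(22)]
[array([489.9, -17.7]), array([486.4, -19.7]), array([487.5, -17.3]), np.float64(41.2), array([79.8, 11.9]), np.int64(115)]
[array([ 542.6, -104.2]), array([ 543.6, -105.7]), array([ 543.1, -103.8]), np.float64(139.4), array([13. , 81.7]), np.int64(123)]
row [-0.     -0.0004  0.0675] 1.2 clock 15.375 gap 37.5 q6 -0.22
```

```bash

python3 -m handwheel '[[0,-0.0004,0.034,1.2],[0,-0.0004,0.0675,1.2],[0,-0.0004,0.0675,1.2]]' > /dev/null
python3 -m handwheel '[[0,0,0,0],[0,0,0,0],[0,0,0,0]]' 1 25 >/dev/null
python3 g.py B 0.13 &&
python3 -m handwheel '[[0,0.001,0.0001,2],[-0.0001,0.0021,0.0001,4],[-0.0002,0.0031,0.0002,6]]' > /dev/null &&
python3 g.py B 0.12 &&
python3 -m handwheel '[[0,0.001,0.0001,2],[-0.0001,0.0021,0.0001,4],[-0.0002,0.0031,0.0002,6]]' > /dev/null &&
python3 g.py B 0.12 &&
python3 -m handwheel '[[0,0.001,0.0001,2],[-0.0001,0.0021,0.0001,4],[-0.0002,0.0031,0.0002,6]]' > /dev/null &&
python3 g.py B 0.12 &&
python3 -m handwheel '[[0,0.001,0.0001,2],[-0.0001,0.0021,0.0001,4],[-0.0002,0.0031,0.0002,6]]' > /dev/null &&
python3 g.py B 0.12
```

```text
T -0.015 [-0.01  0.02 -0.05] F [-1.   1.7  4.4] r 30.6 z 109.0 yaw 103.8 gap 12.0 t 16.23
T 0.030 [ 0.04  0.07 -0.02] F [-0.2  0.6  2.8] r 30.4 z 108.9 yaw 97.7 gap 11.9 t 16.70
T -0.022 [ 0.02 -0.01 -0.07] F [-0.4  1.1  3. ] r 30.3 z 108.6 yaw 91.7 gap 11.8 t 17.18
T -0.010 [ 0.03 -0.04 -0.02] F [-1.5  0.9  2.9] r 30.1 z 108.4 yaw 85.6 gap 11.7 t 17.65
T 0.021 [0.01 0.03 0.03] F [-1.6  1.   3.4] r 29.9 z 108.2 yaw 79.5 gap 11.5 t 18.12
```

```bash

python3 -m handwheel '[[-0.0001,0.0015,0.0001,3],[-0.0002,0.003,0.0002,6],[-0.0003,0.0042,0.0003,8]]' > /dev/null &&
python3 g.py B 0.1 &&
python3 -m handwheel '[[-0.0001,0.0015,0.0001,3],[-0.0002,0.003,0.0002,6],[-0.0003,0.0042,0.0003,8]]' > /dev/null &&
python3 g.py B 0.1 &&
python3 -m handwheel '[[-0.0001,0.0015,0.0001,3],[-0.0002,0.003,0.0002,6],[-0.0003,0.0042,0.0003,8]]' > /dev/null &&
python3 g.py B 0.1 &&
python3 -m handwheel '[[-0.0001,0.0015,0.0001,3],[-0.0002,0.003,0.0002,6],[-0.0003,0.0042,0.0003,8]]' > /dev/null &&
python3 g.py B 0.1
```

```text
T -0.023 [-0.06 -0.02  0.01] F [-1.8  1.9  4.4] r 29.8 z 107.8 yaw 71.5 gap 11.9 t 18.60
T 0.040 [0.05 0.02 0.05] F [-2.7  1.6  4.4] r 29.6 z 107.6 yaw 63.4 gap 12.3 t 19.07
T 0.074 [0.07 0.04 0.11] F [-2.9  2.3  5.8] r 29.4 z 107.4 yaw 55.4 gap 11.7 t 19.55
T 0.156 [0.16 0.16 0.15] F [-4.2  3.4  7. ] r 29.2 z 107.3 yaw 47.4 gap 11.8 t 20.02
```

```bash

python3 -m handwheel '[[0,0.001,0.0001,2],[-0.0001,0.0018,0.0001,3.5]]' > /dev/null 
python3 g.py B 0.19
python3 -m handwheel '[[0,0,0,0],[0,0,0,0],[0,0,-0.035,0],[0,0,-0.072,0]]' 0.6 > /dev/null
python3 -c "
from h import *
goto('D',139.5,180)"
```

```text
T 0.200 [0.26 0.19 0.15] F [-4.2  2.   5.6] r 29.1 z 107.2 yaw 43.9 gap 11.6 t 20.38
row [-0.1484  0.1074 -0.0004] -95.6 clock 20.875 gap 37.6 q6 0.84
```

```bash

python3 -m handwheel '[[-0.1484,0.1074,0,-95.6],[-0.1484,0.1074,0,-95.6],[-0.1484,0.1074,0,-95.6],[-0.1484,0.1074,0,-95.6],[-0.1484,0.1074,0,-95.6]]' > /dev/null
python3 -m handwheel '[[0,0,0,-42.2],[0,0,0,-42.2],[0,0,0,-42.2],[0,0,0,-42.2]]' > /dev/null
python3 - <<'E' 2>/dev/null
from h import *
im=cams.camera("top")
for r in meas(im): print([np.round(q,1) for q in r])
goto('D',139.5,109)
E
```

```text
[array([629. , -52.1]), array([625.6, -29.4]), array([625.5, -29.7]), np.float64(98.0), array([ 8.6, 33.1]), np.int64(56)]
[array([576.3,  35.1]), array([579.1,  38.8]), array([576.2,  37.4]), np.float64(44.4), array([80.5, 12. ]), np.int64(127)]
[array([489.9, -17.7]), array([485.6, -20.3]), array([487.5, -17.3]), np.float64(41.1), array([79.8, 11.9]), np.int64(117)]
[array([ 542.6, -104.2]), array([ 554.7, -115.5]), array([ 554.2, -114.5]), np.float64(147.0), array([ 6.5, 14.7]), np.int64(21)]
row [0.0007 0.0014 0.0704] -0.5 clock 22.05 gap 38.0 q6 -1.13
```

```bash

python3 -m handwheel '[[0.0007,0.0014,0.035,-0.5],[0.0007,0.0014,0.0704,-0.5],[0.0007,0.0014,0.0704,-0.5]]' > /dev/null
python3 -m handwheel '[[0,0,0,0],[0,0,0,0],[0,0,0,0]]' 1 25 >/dev/null
python3 g.py D 0.13 &&
python3 -m handwheel '[[0,-0.001,0.0001,2],[0.0001,-0.0021,0.0001,4],[0.0002,-0.0031,0.0002,6]]' > /dev/null &&
python3 g.py D 0.1 &&
python3 -m handwheel '[[0,-0.001,0.0001,2],[0.0001,-0.0021,0.0001,4],[0.0002,-0.0031,0.0002,6]]' > /dev/null &&
python3 g.py D 0.1 &&
python3 -m handwheel '[[0,-0.001,0.0001,2],[0.0001,-0.0021,0.0001,4],[0.0002,-0.0031,0.0002,6]]' > /dev/null &&
python3 g.py D 0.1 &&
python3 -m handwheel '[[0.0001,-0.0015,0.0001,3],[0.0002,-0.003,0.0002,6],[0.0003,-0.0042,0.0003,8]]' > /dev/null &&
python3 g.py D 0.1
```

```text
T -0.023 [-0.07  0.02 -0.02] F [2.  1.6 3.2] r 28.3 z 107.8 yaw 139.3 gap 11.9 t 22.90
T -0.002 [ 0.06 -0.   -0.06] F [ 2.3  1.6 -0.2] r 28.4 z 107.7 yaw 133.2 gap 12.0 t 23.38
T -0.055 [-0.05 -0.08 -0.03] F [1.6 2.9 0.6] r 28.4 z 107.5 yaw 127.2 gap 11.6 t 23.85
T 0.004 [ 0.05  0.   -0.03] F [2.4 2.9 0.1] r 28.5 z 107.3 yaw 121.1 gap 12.0 t 24.32
T -0.007 [-0.   -0.   -0.02] F [ 3.1  3.6 -1.9] r 28.7 z 107.0 yaw 113.0 gap 11.7 t 24.80
```

```bash

python3 -m handwheel '[[0.0001,-0.0015,0.0001,3],[0.0002,-0.003,0.0002,6],[0.0003,-0.0042,0.0003,8]]' > /dev/null &&
python3 g.py D 0.1 &&
python3 -m handwheel '[[0.0001,-0.0015,0.0001,3],[0.0002,-0.003,0.0002,6],[0.0003,-0.0042,0.0003,8]]' > /dev/null &&
python3 g.py D 0.1 &&
python3 -m handwheel '[[0.0001,-0.0015,0.0001,3],[0.0002,-0.003,0.0002,6],[0.0003,-0.0042,0.0003,8]]' > /dev/null &&
python3 g.py D 0.1 &&
python3 -m handwheel '[[0.0001,-0.0015,0.0001,3],[0.0002,-0.003,0.0002,6],[0.0003,-0.0042,0.0003,8]]' > /dev/null &&
python3 g.py D 0.1
```

```text
T 0.021 [ 0.03  0.04 -0.01] F [ 3.8  3.8 -2.3] r 28.9 z 106.8 yaw 105.0 gap 11.8 t 25.27
T -0.011 [-0.01  0.03 -0.05] F [ 3.9  3.2 -1.7] r 29.0 z 106.5 yaw 97.0 gap 11.6 t 25.75
T 0.008 [ 0.03 -0.   -0.  ] F [ 4.4  3.7 -2.1] r 29.2 z 106.3 yaw 89.0 gap 11.8 t 26.23
T 0.090 [0.08 0.12 0.07] F [ 4.3  3.1 -1.9] r 29.5 z 106.2 yaw 81.0 gap 11.6 t 26.70
```

```bash

python3 -m handwheel '[[0.0001,-0.0015,0.0001,3],[0.0002,-0.0026,0.0002,5],[0.0002,-0.0037,0.0002,7]]' > /dev/null 
python3 g.py D 0.17 &&
python3 -m handwheel '[[0,-0.001,0.0001,2],[0.0001,-0.0021,0.0001,4]]' > /dev/null && python3 g.py D 0.17
```

```text
T 0.130 [0.13 0.14 0.12] F [ 3.5  3.1 -2. ] r 29.6 z 106.1 yaw 74.0 gap 12.1 t 27.18
T 0.166 [0.18 0.17 0.15] F [ 4.6  2.4 -1.6] r 29.7 z 106.1 yaw 70.0 gap 11.8 t 27.52
```

```bash

python3 -m handwheel '[[0,0,0,0],[0,0,0,0],[0,0,-0.035,0],[0,0,-0.072,0]]' 0.6 > /dev/null
python3 -c "
from h import *
goto('A',97.8,178)"
```

```text
row [0.0825 0.0785 0.0007] -27.8 clock 28.025 gap 37.5 q6 0.04
```

```bash

python3 -m handwheel '[[0.0825,0.0785,0,-27.8],[0.0825,0.0785,0,-27.8],[0.0825,0.0785,0,-27.8],[0.0825,0.0785,0,-27.8]]' > /dev/null
python3 - <<'E' 2>/dev/null
from h import *
im=cams.camera("top")
for r in meas(im): print([np.round(q,1) for q in r])
goto('A',97.8,108)
E
```

```text
[array([629. , -52.1]), array([624.8, -13.9]), array([624.6, -14.6]), np.float64(176.0), array([7. , 2.3]), np.int64(5)]
[array([576.3,  35.1]), array([578.8,  38.6]), array([575.4,  37.2]), np.float64(43.9), array([82.1, 13.9]), np.int64(136)]
[array([489.9, -17.7]), array([nan, nan]), array([0., 0.]), np.float64(nan), array([0., 0.]), np.int64(0)]
[array([ 542.6, -104.2]), array([nan, nan]), array([0., 0.]), np.float64(nan), array([0., 0.]), np.int64(0)]
row [0.0002 0.0004 0.0687] -0.2 clock 28.575 gap 37.6 q6 -0.32
```

```bash

python3 -m handwheel '[[0,0,0.034,0],[0.0002,0.0004,0.0687,0],[0.0002,0.0004,0.0687,0]]' > /dev/null
python3 -m handwheel '[[0,0,0,0],[0,0,0,0],[0,0,0,0]]' 1 40 >/dev/null
python3 g.py A 0.45 &&
python3 -m handwheel '[[0,-0.0005,0.0001,1],[0,-0.001,0.0001,2]]' > /dev/null &&
python3 g.py A 0.45 &&
python3 -m handwheel '[[0,-0.0005,0.0001,1],[0,-0.001,0.0001,2]]' > /dev/null &&
python3 g.py A 0.45
```

```text
T -0.093 [-0.09 -0.11 -0.08] F [ 2.9 -0.4  4. ] r 30.0 z 107.3 yaw 97.4 gap 11.4 t 29.43
T 0.244 [0.24 0.25 0.24] F [ 4.9  0.2 -0.2] r 30.0 z 107.4 yaw 95.4 gap 11.7 t 29.77
T 0.280 [0.28 0.25 0.31] F [ 4.2  0.4 -0.5] r 30.1 z 107.4 yaw 93.4 gap 11.5 t 30.12
```

```bash

python3 -m handwheel '[[0,-0.001,0.0001,2],[0.0001,-0.0021,0.0001,4],[0.0002,-0.0031,0.0002,6]]' > /dev/null &&
python3 g.py A 0.46 &&
python3 -m handwheel '[[0,-0.001,0.0001,2],[0.0001,-0.0021,0.0001,4]]' > /dev/null &&
python3 g.py A 0.46 &&
python3 -m handwheel '[[0,-0.001,0.0001,2],[0.0001,-0.0021,0.0001,4]]' > /dev/null &&
python3 g.py A 0.46
```

```text
T 0.310 [0.37 0.31 0.25] F [2.7 0.4 1.6] r 30.2 z 107.2 yaw 87.3 gap 11.8 t 30.60
T 0.356 [0.39 0.36 0.32] F [ 3.9 -0.1  0.8] r 30.3 z 107.2 yaw 83.2 gap 11.7 t 30.95
T 0.442 [0.46 0.44 0.43] F [ 3.7 -0.3  1.2] r 30.5 z 107.2 yaw 79.1 gap 11.8 t 31.30
```

```bash

python3 -m handwheel '[[0,-0.001,0.0001,2],[0.0001,-0.0021,0.0001,4]]' > /dev/null &&
python3 g.py A 0.52 &&
python3 -m handwheel '[[0,-0.0008,0.0001,1.5],[0.0001,-0.0016,0.0001,3]]' > /dev/null &&
python3 g.py A 0.52
```

```text
T 0.462 [0.5  0.42 0.46] F [ 4.5 -0.4  1.5] r 30.5 z 107.2 yaw 75.0 gap 11.8 t 31.65
T 0.448 [0.47 0.48 0.4 ] F [ 3.2 -0.1  1.4] r 30.7 z 107.1 yaw 72.0 gap 11.7 t 32.00
```

```bash

python3 -m handwheel '[[0,-0.001,0.0001,2],[0.0001,-0.0021,0.0001,4]]' > /dev/null &&
python3 g.py A 0.54 &&
python3 -m handwheel '[[0,-0.0008,0.0001,1.5],[0.0001,-0.0016,0.0001,3]]' > /dev/null &&
python3 g.py A 0.54
```

```text
T 0.527 [0.55 0.56 0.48] F [ 4.4 -0.6  1.8] r 30.8 z 107.1 yaw 68.0 gap 11.7 t 32.35
T 0.603 [0.67 0.56 0.59] F [ 5.2 -1.7  1.3] r 30.9 z 107.1 yaw 65.0 gap 11.7 t 32.70
```

```bash

python3 -m handwheel '[[0,0,0,0],[0,0,0,0],[0,0,-0.035,0],[0,0,-0.072,0]]' 0.6 > /dev/null
python3 -c "
from h import *
goto('C',41.2,178)"
```

```text
row [ 0.03   -0.1284  0.0013] 23.8 clock 33.2 gap 37.4 q6 0.25
```

```bash

python3 -m handwheel '[[0.03,-0.1284,0,23.8],[0.03,-0.1284,0,23.8],[0.03,-0.1284,0,23.8],[0.03,-0.1284,0,23.8]]' > /dev/null
python3 - <<'E' 2>/dev/null
from h import *
im=cams.camera("top")
for r in meas(im): print([np.round(q,1) for q in r])
goto('C',41.2,107)
E
```

```text
[array([629. , -52.1]), array([629.7, -47.7]), array([628.1, -49.4]), np.float64(66.4), array([81.7, 12.5]), np.int64(129)]
[array([576.3,  35.1]), array([600.1,  57.9]), array([598.8,  56.5]), np.float64(53.3), array([21.3, 11.4]), np.int64(42)]
[array([489.9, -17.7]), array([467.2, -36.2]), array([468.2, -34.9]), np.float64(44.9), array([27.5,  8.1]), np.int64(38)]
[array([ 542.6, -104.2]), array([ 536.2, -118.8]), array([ 537. , -114.8]), np.float64(73.0), array([59.8, 13.4]), np.int64(102)]
row [ 0.     -0.0001  0.0751] 0.0 clock 33.75 gap 37.5 q6 0.78
```

```bash

python3 -m handwheel '[[0,0,0.037,0],[0,0,0.074,0],[0,0,0.074,0]]' > /dev/null
python3 -m handwheel '[[0,0,0,0],[0,0,0,0],[0,0,0,0]]' 1 40 >/dev/null
python3 g.py C 0.45 &&
python3 -m handwheel '[[0,0.001,0.0001,2],[-0.0001,0.0021,0.0001,4]]' > /dev/null &&
python3 g.py C 0.45 &&
python3 -m handwheel '[[0,0.001,0.0001,2],[-0.0001,0.0021,0.0001,4],[-0.0002,0.0031,0.0002,6]]' > /dev/null &&
python3 g.py C 0.45 &&
python3 -m handwheel '[[0,0.001,0.0001,2],[-0.0001,0.0021,0.0001,4]]' > /dev/null &&
python3 g.py C 0.45 &&
python3 -m handwheel '[[0,0.001,0.0001,2],[-0.0001,0.0021,0.0001,4]]' > /dev/null &&
python3 g.py C 0.45
```

```text
T -0.038 [-0.1  -0.02  0.01] F [ 1.3 -0.8  3.9] r 28.2 z 106.7 yaw 41.3 gap 11.8 t 34.60
T 0.255 [0.27 0.3  0.19] F [-4.1  1.3  4.7] r 28.0 z 106.7 yaw 37.2 gap 11.7 t 34.95
T 0.278 [0.31 0.22 0.3 ] F [-4.3  2.4  6.4] r 27.9 z 106.6 yaw 31.1 gap 11.4 t 35.42
T 0.398 [0.48 0.41 0.31] F [-4.8  2.3  5.8] r 27.9 z 106.5 yaw 27.0 gap 11.7 t 35.77
T 0.376 [0.44 0.35 0.34] F [-3.9  2.1  5.5] r 27.8 z 106.5 yaw 22.8 gap 11.5 t 36.12
```

```bash

python3 -m handwheel '[[0,0.001,0.0001,2],[-0.0001,0.0021,0.0001,4]]' > /dev/null &&
python3 g.py C 0.5 &&
python3 -m handwheel '[[0,0.001,0.0001,2],[-0.0001,0.0021,0.0001,4]]' > /dev/null &&
python3 g.py C 0.5 &&
python3 -m handwheel '[[0,0.001,0.0001,2],[-0.0001,0.0021,0.0001,4]]' > /dev/null &&
python3 g.py C 0.5
```

```text
T 0.428 [0.48 0.42 0.39] F [-3.6  2.2  5.3] r 27.7 z 106.4 yaw 18.7 gap 11.4 t 36.48
T 0.482 [0.57 0.51 0.36] F [-3.9  1.6  4.8] r 27.7 z 106.4 yaw 14.6 gap 11.5 t 36.83
T 0.533 [0.59 0.54 0.47] F [-4.   2.6  5.1] r 27.7 z 106.3 yaw 10.6 gap 11.6 t 37.17
```

```bash

python3 -m handwheel '[[0,0.0006,0.0001,1.2],[0,0.0012,0.0001,2.4]]' > /dev/null 
python3 g.py C 0.5
python3 -m handwheel '[[0,0,0,0],[0,0,0,0],[0,0,-0.035,0],[0,0,-0.072,0]]' 0.6 > /dev/null
python3 -c "
from h import *
goto('B',44.1,178)"
```

```text
T 0.565 [0.59 0.57 0.53] F [-3.8  2.8  4.9] r 27.7 z 106.3 yaw 8.1 gap 11.9 t 37.52
row [ 0.0884 -0.0572  0.0008] -36.0 clock 38.025 gap 37.8 q6 1.33
```

```bash

python3 -m handwheel '[[0.0884,-0.0572,0,-36],[0.0884,-0.0572,0,-36],[0.0884,-0.0572,0,-36],[0.0884,-0.0572,0,-36],[0.0884,-0.0572,0,-36]]' > /dev/null
python3 - <<'E' 2>/dev/null
from h import *
im=cams.camera("top")
for r in meas(im): print([np.round(q,1) for q in r])
goto('B',44.1,107)
E
```

```text
[array([629. , -52.1]), array([628.5, -49. ]), array([626.4, -49.3]), np.float64(66.7), array([80.8, 15.6]), np.int64(130)]
[array([576.3,  35.1]), array([586.6,  45.8]), array([587.4,  45.8]), np.float64(44.6), array([13.1,  6.5]), np.int64(18)]
[array([489.9, -17.7]), array([486.1, -17.7]), array([489. , -16.5]), np.float64(11.9), array([79.6, 11.4]), np.int64(123)]
[array([ 542.6, -104.2]), array([ 540.2, -107.9]), array([ 540.2, -104.4]), np.float64(70.9), array([80.1, 13.9]), np.int64(135)]
row [ 0.0001 -0.0001  0.0697] -0.2 clock 38.7 gap 37.7 q6 0.83
```

```bash

python3 -m handwheel '[[0,0,0.035,0],[0,0,0.07,0],[0,0,0.07,0]]' > /dev/null
python3 -m handwheel '[[0,0,0,0],[0,0,0,0],[0,0,0,0]]' 1 40 >/dev/null
python3 g.py B 0.45 &&
python3 -m handwheel '[[0,0.001,0.0001,2],[-0.0001,0.0021,0.0001,4]]' > /dev/null &&
python3 g.py B 0.45 &&
python3 -m handwheel '[[0,0.001,0.0001,2],[-0.0001,0.0021,0.0001,4],[-0.0002,0.0031,0.0002,6]]' > /dev/null &&
python3 g.py B 0.45 &&
python3 -m handwheel '[[0,0.001,0.0001,2],[-0.0001,0.0021,0.0001,4]]' > /dev/null &&
python3 g.py B 0.45 &&
python3 -m handwheel '[[0,0.001,0.0001,2],[-0.0001,0.0021,0.0001,4]]' > /dev/null &&
python3 g.py B 0.45 &&
python3 -m handwheel '[[0,0.001,0.0001,2],[-0.0001,0.0021,0.0001,4]]' > /dev/null &&
python3 g.py B 0.45
```

```text
T 0.086 [0.03 0.08 0.15] F [1.1 0.8 4.2] r 28.2 z 105.7 yaw 43.9 gap 11.9 t 39.55
T 0.228 [0.25 0.24 0.19] F [-2.2  0.6  3.5] r 28.0 z 105.7 yaw 39.8 gap 11.6 t 39.90
T 0.295 [0.34 0.25 0.3 ] F [-2.   1.6  5.2] r 27.9 z 105.6 yaw 33.6 gap 11.8 t 40.38
T 0.287 [0.35 0.25 0.25] F [-3.7  2.2  4.5] r 27.8 z 105.5 yaw 29.5 gap 11.5 t 40.73
T 0.368 [0.43 0.35 0.33] F [-4.4  2.7  5.1] r 27.7 z 105.4 yaw 25.3 gap 11.6 t 41.08
T 0.398 [0.48 0.33 0.38] F [-4.1  2.7  4.7] r 27.6 z 105.4 yaw 21.2 gap 11.6 t 41.42
```

```bash

python3 -m handwheel '[[0,0.001,0.0001,2],[-0.0001,0.0021,0.0001,4]]' > /dev/null &&
python3 g.py B 0.52 &&
python3 -m handwheel '[[0,0.001,0.0001,2],[-0.0001,0.0021,0.0001,4]]' > /dev/null &&
python3 g.py B 0.52 &&
python3 -m handwheel '[[0,0.001,0.0001,2],[-0.0001,0.0021,0.0001,4]]' > /dev/null &&
python3 g.py B 0.52
```

```text
T 0.503 [0.52 0.55 0.44] F [-2.9  2.4  5.2] r 27.6 z 105.3 yaw 17.1 gap 12.1 t 41.77
T 0.501 [0.6  0.45 0.46] F [-4.5  2.5  4.8] r 27.5 z 105.2 yaw 12.9 gap 11.6 t 42.12
T 0.563 [0.56 0.57 0.56] F [-3.2  3.   5.9] r 27.4 z 105.2 yaw 8.9 gap 11.5 t 42.48
```

```bash

python3 -m handwheel '[[0,0,0,0],[0,0,0,0],[0,0,-0.035,0],[0,0,-0.075,0]]' 0.6 > /dev/null
python3 -c "
from h import *
goto('D',70.5,180)"
```

```text
row [-0.0992  0.1597  0.0004] -61.6 clock 42.975 gap 37.7 q6 1.42
```

```bash

python3 -m handwheel '[[-0.0992,0.1597,0,-61.6],[-0.0992,0.1597,0,-61.6],[-0.0992,0.1597,0,-61.6],[-0.0992,0.1597,0,-61.6],[-0.0992,0.1597,0,-61.6]]' > /dev/null
python3 -m handwheel '[[0,0,0,-9],[0,0,0,-9]]' > /dev/null
python3 - <<'E' 2>/dev/null
from h import *
im=cams.camera("top")
for r in meas(im): print([np.round(q,1) for q in r])
goto('D',70.5,106)
E
```

```text
[array([629. , -52.1]), array([628.7, -48.6]), array([626.7, -49.4]), np.float64(66.6), array([80.7, 14.2]), np.int64(127)]
[array([576.3,  35.1]), array([577.4,  36. ]), array([576.4,  34.8]), np.float64(12.4), array([80.7, 14.4]), np.int64(122)]
[array([489.9, -17.7]), array([483.8, -18.3]), array([488.7, -17. ]), np.float64(11.5), array([80.5, 12.1]), np.int64(124)]
[array([ 542.6, -104.2]), array([549.3, -83.2]), array([549.6, -82.9]), np.float64(69.6), array([33.8,  9.4]), np.int64(56)]
row [ 0.0016 -0.0001  0.0753] -0.6 clock 43.9 gap 37.3 q6 0.04
```

```bash

python3 -m handwheel '[[0.0016,0,0.037,-0.6],[0.0016,0,0.075,-0.6],[0.0016,0,0.075,-0.6]]' > /dev/null
python3 -m handwheel '[[0,0,0,0],[0,0,0,0],[0,0,0,0]]' 1 40 >/dev/null
python3 g.py D 0.45 &&
python3 -m handwheel '[[0,-0.001,0.0001,2],[0.0001,-0.0021,0.0001,4]]' > /dev/null &&
python3 g.py D 0.45 &&
python3 -m handwheel '[[0,-0.001,0.0001,2],[0.0001,-0.0021,0.0001,4],[0.0002,-0.0031,0.0002,6]]' > /dev/null &&
python3 g.py D 0.45 &&
python3 -m handwheel '[[0,-0.001,0.0001,2],[0.0001,-0.0021,0.0001,4]]' > /dev/null &&
python3 g.py D 0.45 &&
python3 -m handwheel '[[0,-0.001,0.0001,2],[0.0001,-0.0021,0.0001,4]]' > /dev/null &&
python3 g.py D 0.45 &&
python3 -m handwheel '[[0,-0.001,0.0001,2],[0.0001,-0.0021,0.0001,4]]' > /dev/null &&
python3 g.py D 0.45 &&
python3 -m handwheel '[[0,-0.001,0.0001,2],[0.0001,-0.0021,0.0001,4]]' > /dev/null &&
python3 g.py D 0.45
```

```text
T 0.075 [0.11 0.03 0.09] F [ 3.7 -1.5  2.8] r 30.5 z 105.4 yaw 70.3 gap 11.8 t 44.75
T 0.225 [0.28 0.15 0.24] F [ 6.1 -1.  -2.4] r 30.5 z 105.5 yaw 66.2 gap 11.8 t 45.10
T 0.312 [0.38 0.28 0.28] F [ 4.1 -1.7 -2.1] r 30.6 z 105.4 yaw 60.1 gap 11.8 t 45.58
T 0.288 [0.33 0.26 0.27] F [ 4.8 -1.2 -2.2] r 30.7 z 105.4 yaw 56.0 gap 11.7 t 45.92
T 0.392 [0.53 0.33 0.32] F [ 5.  -2.3 -2.3] r 30.8 z 105.4 yaw 51.9 gap 12.0 t 46.27
T 0.429 [0.48 0.4  0.41] F [ 4.2 -0.8 -1.5] r 30.9 z 105.4 yaw 47.9 gap 11.8 t 46.62
T 0.467 [0.48 0.42 0.5 ] F [ 4.  -2.4 -2.7] r 31.0 z 105.3 yaw 43.8 gap 11.7 t 46.98
```

```bash

python3 -m handwheel '[[0,-0.001,0.0001,2],[0.0001,-0.0021,0.0001,4]]' > /dev/null &&
python3 g.py D 0.54 &&
python3 -m handwheel '[[0,-0.001,0.0001,2],[0.0001,-0.0021,0.0001,4]]' > /dev/null &&
python3 g.py D 0.54
```

```text
T 0.501 [0.57 0.46 0.47] F [ 4.5 -2.2 -2.7] r 31.1 z 105.3 yaw 39.8 gap 11.6 t 47.33
T 0.561 [0.57 0.56 0.55] F [ 4.2 -1.8 -2.4] r 31.1 z 105.3 yaw 35.8 gap 11.5 t 47.67
```

Knob D is tight. There is time to check whether A and C kept their torque once the other pair was tightened.

```bash

python3 -m handwheel '[[0,0,0,0],[0,0,0,0],[0,0,-0.035,0],[0,0,-0.075,0]]' 0.6 > /dev/null
python3 -c "
from h import *
goto('C',11.7,180)"
```

```text
row [ 0.0654 -0.089   0.0007] 24.1 clock 48.175 gap 37.3 q6 0.65
```

```bash

python3 -m handwheel '[[0.0654,-0.089,0,24.1],[0.0654,-0.089,0,24.1],[0.0654,-0.089,0,24.1],[0.0654,-0.089,0,24.1]]' > /dev/null
python3 -c "
from h import *
goto('C',11.7,106)"
```

```text
row [0.0001 0.0004 0.0755] 0.1 clock 48.675 gap 37.5 q6 1.27
```

```bash

python3 -m handwheel '[[0,0,0.037,0],[0,0,0.075,0],[0,0,0.075,0]]' > /dev/null
python3 -m handwheel '[[0,0,0,0],[0,0,0,0],[0,0,0,0]]' 1 40 >/dev/null
python3 g.py C 0.45 &&
python3 -m handwheel '[[0,0.0008,0,1.5],[0,0.0016,0.0001,3]]' > /dev/null &&
python3 g.py C 0.45
```

```text
T 0.069 [0.04 0.05 0.11] F [-1.7  1.7  7.3] r 26.5 z 105.6 yaw 11.8 gap 11.3 t 49.52
T 0.507 [0.52 0.49 0.52] F [-2.4  2.7  3.3] r 26.4 z 105.6 yaw 8.8 gap 11.8 t 49.88
```

```bash

python3 -m handwheel '[[0,0.0005,0,1],[0,0.001,0,2]]' > /dev/null
python3 g.py C 0.45
python3 -m handwheel '[[0,0,0,0],[0,0,0,0],[0,0,-0.035,0],[0,0,-0.075,0]]' 0.6 > /dev/null
python3 -c "
from h import *
goto('A',66.6,180)"
```

```text
T 0.456 [0.53 0.4  0.44] F [-1.9  2.2  2.5] r 26.3 z 105.6 yaw 6.7 gap 11.5 t 50.23
row [0.0909 0.0764 0.0011] -59.9 clock 50.725 gap 37.4 q6 1.35
```

```bash

python3 -m handwheel '[[0.0909,0.0764,0,-59.9],[0.0909,0.0764,0,-59.9],[0.0909,0.0764,0,-59.9],[0.0909,0.0764,0,-59.9],[0.0909,0.0764,0,-59.9]]' > /dev/null
python3 -m handwheel '[[0,0,0,-7],[0,0,0,-7]]' > /dev/null
python3 -c "
from h import *
goto('A',66.6,106)"
```

```text
row [ 0.0004 -0.0002  0.0701] 1.1 clock 51.6 gap 37.3 q6 0.2
```

```bash

python3 -m handwheel '[[0.0004,0,0.035,1.1],[0.0004,0,0.07,1.1],[0.0004,0,0.07,1.1]]' > /dev/null
python3 -m handwheel '[[0,0,0,0],[0,0,0,0],[0,0,0,0]]' 1 40 >/dev/null
python3 g.py A 0.45 &&
python3 -m handwheel '[[0,-0.0008,0,1.5],[0,-0.0016,0.0001,3]]' > /dev/null &&
python3 g.py A 0.45
```

```text
T 0.299 [0.32 0.25 0.32] F [ 6.6 -2.7 -0.1] r 31.0 z 105.3 yaw 66.4 gap 11.5 t 52.45
T 0.596 [0.66 0.55 0.58] F [ 6.4 -1.1 -5.9] r 31.0 z 105.4 yaw 63.4 gap 11.6 t 52.80
```

A holds at about 0.6. C read a little low, at about 0.5, so I'll give it a few more degrees.

```bash

python3 -m handwheel '[[0,0,0,0],[0,0,0,0],[0,0,-0.035,0],[0,0,-0.075,0]]' 0.6 > /dev/null
python3 -c "
from h import *
goto('C',9.5,180)"
```

```text
row [ 0.016  -0.1171  0.0011] 53.9 clock 53.3 gap 37.5 q6 0.28
```

```bash

python3 -m handwheel '[[0.016,-0.1171,0,53.9],[0.016,-0.1171,0,53.9],[0.016,-0.1171,0,53.9],[0.016,-0.1171,0,53.9],[0.016,-0.1171,0,53.9]]' > /dev/null
python3 -c "
from h import *
for r in meas(cams.camera('top')): print(np.round(r[3],1), r[5])
goto('C',9.5,106)" 2>/dev/null
```

```text
65.4 142
nan 0
8.9 47
150.4 11
row [-0.      0.      0.0798] -0.7 clock 53.975 gap 37.8 q6 1.32
```

```bash

python3 -m handwheel '[[0,0,0.04,0],[0,0,0.079,0],[0,0,0.079,0]]' > /dev/null
python3 -m handwheel '[[0,0,0,0],[0,0,0,0],[0,0,0,0]]' 1 40 >/dev/null
python3 g.py C 0.5 &&
python3 -m handwheel '[[0,0.001,0.0001,2],[-0.0001,0.0021,0.0001,4]]' > /dev/null &&
python3 g.py C 0.52 &&
python3 -m handwheel '[[0,0.0008,0,1.5],[0,0.0016,0.0001,3]]' > /dev/null &&
python3 g.py C 0.52
```

```text
T 0.117 [0.12 0.1  0.13] F [ 0.2 -5.3  4.6] r 26.5 z 106.3 yaw 8.9 gap 11.8 t 54.83
T 0.534 [0.58 0.52 0.5 ] F [-1.4  3.6  2.1] r 26.3 z 106.3 yaw 4.9 gap 11.8 t 55.17
```

```bash

python3 -m handwheel '[[0,0,0,0],[0,0,0,0],[0,0,-0.035,0],[0,0,-0.08,0],[0,0,-0.12,0]]' 0.6 > /dev/null
python3 -m handwheel '[[-0.06,0.12,0,0],[-0.06,0.18,0,0],[-0.06,0.18,0,0],[-0.06,0.18,0,0],[-0.06,0.18,0,0]]' 
python3 - <<'E'
from h import *
im=cams.camera("top"); cv2.imwrite("pics/end.png",im[:,:,::-1])
for r in meas(im): print(np.round(r[3],1),r[5])
s=read_state(); print(s["clock"],s["qd"].round(3),s["wrist_force"])
a=cv2.imread("pics/top0.png"); d=cv2.absdiff(a,im[:,:,::-1].copy()).max(2)
for n,(x,y,w,h) in dict(spray=(110,205,60,50),carton=(405,135,55,70),tin=(390,225,55,50),driver=(95,140,90,25)).items(): print(n,(d[y:y+h,x:x+w]>40).sum())
E
```

```text
clock: 56.42
eef_pos: [476.2, -199.6, 228.2]
eef_rot: [-3.132, 0.04, 0.084]
wrist_force: [1.1, 0.7, -0.9]
finger_gap: 37.7
65.9 129
12.7 121
7.5 120
38.9 132
56.475 [ 0.02  -0.001  0.001 -0.002 -0.    -0.003] [-0.4480289   0.37516687  0.96369082]
spray 0
carton 0
tin 1933
driver 0
```

View pics/end.png

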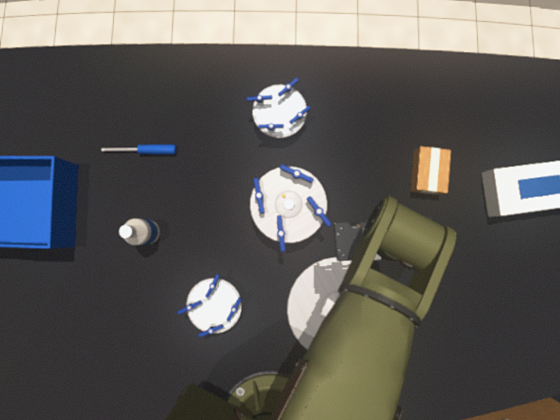

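The picture shows the hand clear of the holder and all four bars turned. The bottle (140,232), carton (433,170) and screwdriver (140,150) have not moved. The tub at (416,250) is only hidden under the arm, which passes well above it. Handing in.

```bash
python3 -c "
from cell import manip
print(manip.sign_off())"
```

```text
the job is handed in; nothing more can be done
None
```

I tightened all four T-handles on the 184 mm holder clockwise in cross order, in two passes, and handed the job in at about 56.5 s. Below, A to D are the handles at the far side, left, near side and right of the ring in the top view; A is opposite C and B is opposite D. I could read only torque, not the screw-to-cover forces, and the hand-in gave no verdict.

| Handle | First pass (N m) | Second pass (N m) | After re-check (N m) |
|---|---|---|---|
| A | about 0.22 | 0.60 | 0.60 |
| C | 0.19 | 0.57 | 0.53 |
| B | 0.20 | 0.56 | not re-checked |
| D | 0.17 | 0.56 | not re-checked |

The order was A, C, B, D in both passes.

- **Overshoot on A:** in the first pass A reached about 0.38 N m, so I backed it off before tightening any other handle. On re-gripping it read 0.24.
- **Drop on C:** C had eased to about 0.5 N m once B and D were tight. I turned it a few degrees further, to 0.53. A still held 0.60.
- **Measurement limits:** single torque readings vary by about 0.03 to 0.05 N m. They also relax when the arm stops, because of friction in the screw.
- **Last checks:** the gripper was clear and free of load. The bottle, carton and screwdriver showed no change from the first picture. The tub was hidden under the arm in the final picture, so I could not confirm it there; nothing came near it.

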